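# Sort sealed sample jars by heft: heaviest to the balance, lightest to the wash tray

### The job

Three sealed sample jars look alike, but one is the heaviest, one the lightest and one in between: find out by hefting them. Set the heaviest down gently in the middle of the balance's pan, stand the lightest in the blue wash tray, and leave the third standing where it stood at the start (put it back on its spot if you lifted it). Keep all jars upright and do not disturb the beaker, the brown bottle or the spatula.

Things in the scene. Friction and masses are not known exactly. Their poses are not given: they have to be found in the camera images.
- jar_a: sealed opaque white sample jar with a blue screw cap, one of three that look exactly alike but hold different, unseen amounts (0.14 to 0.85 kg in all; any two differ by at least 0.15 kg; which one is which changes every time). Round: body 60 mm in diameter and 90 mm high, cap 54 mm in diameter above it, 106 mm high in all. Stands upright on the bench; origin at the centre of its underside, z up
- jar_b: sealed opaque white sample jar with a blue screw cap, one of three that look exactly alike but hold different, unseen amounts (0.14 to 0.85 kg in all; any two differ by at least 0.15 kg; which one is which changes every time). Round: body 60 mm in diameter and 90 mm high, cap 54 mm in diameter above it, 106 mm high in all. Stands upright on the bench; origin at the centre of its underside, z up
- jar_c: sealed opaque white sample jar with a blue screw cap, one of three that look exactly alike but hold different, unseen amounts (0.14 to 0.85 kg in all; any two differ by at least 0.15 kg; which one is which changes every time). Round: body 60 mm in diameter and 90 mm high, cap 54 mm in diameter above it, 106 mm high in all. Stands upright on the bench; origin at the centre of its underside, z up
- balance: white laboratory balance, fixed to the bench, 260 mm (its x) by 200 mm (its y), housing top 58 mm above the bench; origin at the centre of its underside; the display lies at its -x end; the pan is 25 mm towards +x from the centre
- pan: round steel weighing pan of the balance, 130 mm in diameter, rigid, top 73 mm above the bench; origin on its axis, 15 mm below its top face. It must not be struck or pressed hard: letting a jar drop onto it from 20 mm or more is too hard (limit 85 N at impact)
- pan_top (a point): centre of the pan's top face, 73 mm above the bench, z up
- tray: shallow open blue plastic wash tray, fixed to the bench, 200 x 200 mm outside, 30 mm high, walls and floor 5 mm thick, empty; origin at the centre of its underside
- beaker: Bystander, loose on the bench; leave it alone. Glass beaker, 64 mm in diameter, 85 mm high; origin at the centre of its underside
- reagent: Bystander, loose on the bench; leave it alone. Brown glass bottle with black cap, 68 mm in diameter, 135 mm high; origin at the centre of its underside
- spatula: Bystander, loose on the bench; leave it alone. Flat-bladed steel spatula with a wooden handle, lying flat, 170 mm long along its x; origin near its middle, at the bench

How it is judged:
By the outcome, as a careful person would: the job done as asked, in the order asked, and still so for the second after the job is handed in, with the robot touching nothing.
It also fails if it takes over 72 s, if anything falls off the work surface, if the arm or the gripper's body presses on something with over 40 N, if the wrist force passes 120 N, or if a joint passes its speed limit or range.

### The arm

A 7-joint arm with a two-finger parallel gripper is mounted at the origin on the work surface. World frame = base frame: x ahead of the robot, y to its left, z up, the work surface at z = 0. Lengths are in m, angles in rad, forces in N, time in s.
With the tool pointing down it reaches from about 0.4 to 0.875 m from the base axis. Payload 19.3 kg.
Tool frame: the origin (TCP) lies at the very end of the fingers, on their centre line; the grasp point (between the pads) lies 19 mm behind it; z points along the fingers, y is the line along which they close (so a half turn about z gives the same grasp; the last joint's range is limited). The gripper opens to 85 mm and grips with 20 to 120 N. Pads are 22 mm wide; open, the fingers measure 114 mm over their backs; the gripper's body (76 mm by 85 mm) begins 54 mm behind the grasp point. The pads swing forward as they close: fully open they stand 13 mm farther back than shut.
Start: joints at [-1.185, 0.521, -0.036, 1.599, 0.021, 1.021, -0.113], TCP at [0.275, 0.561, 0.231] pointing down, gripper open.
Joint ranges: [-2.91, 2.91], [-0.3, 2.13], [-1.5, 1.42], [0.17, 2.43], [-1.26, 4.41], [0.16, 1.93], [-2.52, 2.52]. Speed limits (rad/s): [1.89, 1.89, 2.39, 2.39, 3.01, 3.01, 3.01].

### API

Orientations are given as [roll, pitch, yaw] about the fixed x, y, z axes, in that order (R = Rz(yaw) Ry(pitch) Rx(roll)).
In Python, from workcell import observe, grab_frame, job_done gives the robot as it stands.
- The arm moves only by the tool move_arm, never from a script. Its argument "plan" is a list that holds one entry, the list of rows, each a list of 7 numbers: the shift along the tool's x, y, z each as a share of 0.02 m, from -1 to 1, then the turn, a rotation vector about the tool's x, y, z each as a share of 6 degrees, from -1 to 1, then the opening, from -1 (shut) to 1 (fully open). A call has exactly 10 rows; each row shifts and turns the commanded pose from where the row before left it, along the tool's axes as they then stand; what a row does not reach is not made up. A row lasts 1/10 s, in which the tool goes at most 50 mm and 8.59 degrees, less where a joint would pass 70% of its speed; a pose out of reach is approached as far as the arm can. A call with a number of a shift or a turn outside -1 to 1 is refused whole. A call with a gripper value outside its range is refused whole. The fingers move at their own pace and stop on an object; "grip_force" is the grip in N (left out, the last holds). Time passes only in rows, so rows that do not move let the fingers close, or fill a call up. It gives the time, the measured TCP pose, the force, the opening and the grip force at its end, in the units of the state.
- observe(): the state, without advancing time (a new reading comes with each control period).
- grab_frame(name): name is "scene" or "side" or "wrist"; returns a dict with "color" (480x640x3 uint8, red, green, blue), "intrinsics" (3x3 intrinsics, pixels), "k1" (the pictures are not rectified: a ray, as slopes to the right and down, at radius r is drawn at 1 + k1 r^2 times it, then the intrinsics apply), "position" and "orientation" of the camera in the world; the wrist camera has in their place "tool_from_camera" (4x4, takes a point from camera to tool coordinates, whose origin is the TCP and whose axes are the flange's). Camera axes: x right, y down, z forward; pixel columns grow to the right and rows downward; lengths in m; the calibration is good to about 2 mm. A picture is of the moment at which its call begins: read the wrist's pose just before it. There is no depth.
- job_done(): hands the job in; it is judged then, once.
The state is a dict: "clock": time; "qpos": joint angles; "qd": joint speeds; "joint_efforts": joint torques, N m; "position": TCP position; "tool_rot": TCP orientation; "force": force on the tool from outside, world axes, zero at the start; "moment": the same for the moment, N m; "grip_width": finger opening in m; "finger_force": force on a finger pad.
Only numpy, scipy, OpenCV 4.12 (cv2) and the standard library are available. Lean on these libraries where they do the work, as an engineer would, in place of code of your own. Each camera call takes 0.05 s, during which the arm holds its last target. There are 200 camera calls.

## Working session

There is one attempt and no reset: what is moved stays moved. The work goes in short steps, Python scripts to look and compute and a tool call to move; the robot and the scene stay as the last step left them, time stands still between calls to the robot, and variables do not carry over. Pictures are saved under pics/ and viewed, at most 10 in all, crops included, and the job is handed in when it is done.

Besides the shell and the picture viewer there is one more tool, called by a JSON object that holds its "op" and its "data", one argument or row to a line. move_arm: Moves the arm, as the interface text tells. Shift numbers are shares of 0.02 m and turn numbers shares of 6 degrees, none past 1 either way. Its arguments: {"type":"object","properties":{"plan":{"type":"array"},"grip_force":{"type":"number"}},"required":["plan"]}

```bash
ls; mkdir -p pics
cat > shot.py <<'E'
import sys,cv2,json,numpy as np
from workcell import observe,grab_frame
def shot(n,f):
    s=observe(); g=grab_frame(n); cv2.imwrite(f,cv2.cvtColor(g["color"],cv2.COLOR_RGB2BGR)); return s,g
E
python3 - <<'E'
from shot import *
for n in("scene","side"):
    s,g=shot(n,f"pics/{n}0.png")
    print({k:v for k,v in g.items() if k!="color"})
print(s)
E
```

```text
pics
{'intrinsics': array([[552.19671262,   0.        , 321.09685615],
       [  0.        , 552.19671262, 233.23593514],
       [  0.        ,   0.        ,   1.        ]]), 'k1': -0.03627834682493516, 'position': array([ 1.41173424, -0.32860134,  0.79771535]), 'orientation': array([-2.24477236,  0.0240518 ,  1.19163886])}
{'intrinsics': array([[553.69784172,   0.        , 314.28994124],
       [  0.        , 553.69784172, 228.72557015],
       [  0.        ,   0.        ,   1.        ]]), 'k1': -0.16817188892168236, 'position': array([ 0.24507615, -0.92291185,  0.72218013]), 'orientation': array([-2.15539581, -0.02029004, -0.33277625])}
{'clock': 0.05, 'qpos': array([-1.18522798,  0.5220483 , -0.03629516,  1.59993777,  0.02119721,
        1.02107807, -0.11279252]), 'qd': array([-1.03204027e-03, -1.54096652e-03, -6.37544392e-05, -1.43023841e-03,
        9.03869723e-04,  1.53077856e-03,  2.60585751e-04]), 'joint_efforts': array([ 2.96403021e-03, -9.29445291e+01,  1.98627301e+00, -3.70970464e+01,
        1.83338241e-02,  5.20833128e-03, -6.12058875e-05]), 'position': array([0.27501032, 0.56091196, 0.23072987]), 'tool_rot': array([-3.14050955e+00,  8.84858557e-05,  2.68579118e+00]), 'force': array([-0.18908637,  0.04759943,  0.71352819]), 'moment': array([-0.0589485 ,  0.03057787,  0.01994882]), 'finger_force': 0.0, 'grip_width': 0.08559810319606195}
```

View pics/scene0.png

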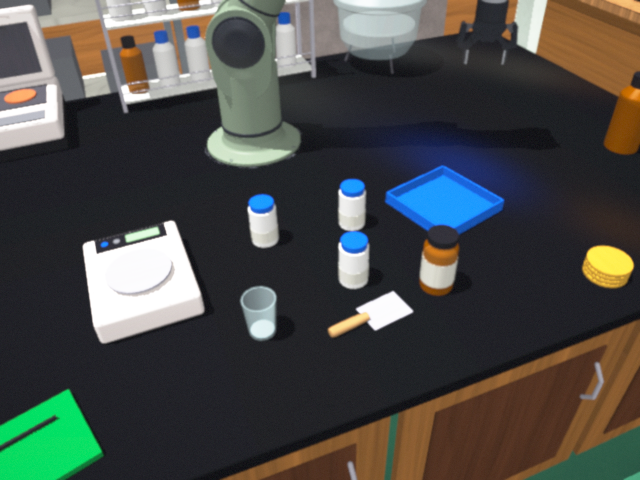

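View pics/side0.png

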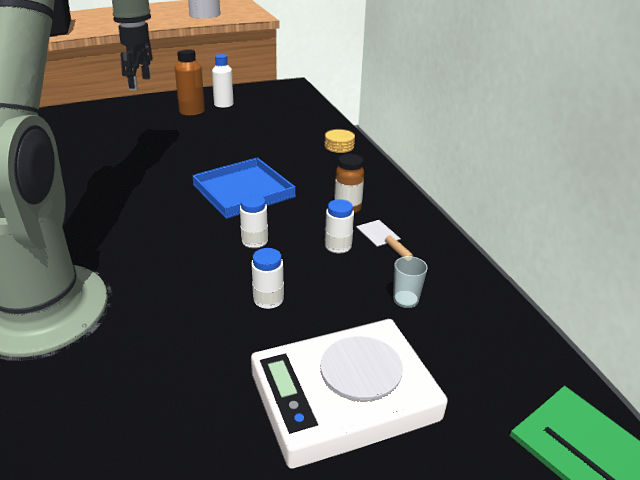

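Scene view: jar caps are at about (261,203), (352,187) and (354,241), the tray at (444,200), and the pan at (139,270). Side view: caps are at about (253,203) (overlapping the tray), (340,208) and (267,258), and the pan at (361,368). The beaker, bottle and spatula are on the +x side of the jars.

```bash
cat >> shot.py <<'E'
from scipy.spatial.transform import Rotation as Ro
def ray(g,px,R=None,p=None):
    K=g["intrinsics"]; px=np.atleast_2d(np.float64(px))
    n=cv2.undistortPoints(px[:,None],K,np.array([g["k1"],0,0,0.]))[:,0]
    R=Ro.from_euler("xyz",g["orientation"]).as_matrix() if R is None else R
    p=g["position"] if p is None else p
    return p,(np.c_[n,np.ones(len(n))])@R.T
def onz(g,px,z,R=None,p=None):
    p,d=ray(g,px,R,p); return p+d*((z-p[2])/d[:,2])[:,None]
E
python3 - <<'E'
from shot import *
np.set_printoptions(precision=4,suppress=True)
for n in("scene","side"):
    s,g=shot(n,f"pics/{n}1.png"); c=g["color"]
    h=cv2.cvtColor(c,cv2.COLOR_RGB2HSV)
    m=cv2.inRange(h,(100,150,90),(125,255,255))
    k,l,st,ce=cv2.connectedComponentsWithStats(m)
    print(n)
    for i in range(1,k):
        if st[i,4]>60:
            q=ce[i]
            print("blue",st[i],q.round(1),onz(g,q,.098)[0,:2])
            if st[i,4]>1500:
                cs,_=cv2.findContours(np.uint8(l==i),0,2)
                hull=cv2.convexHull(cs[0]); a=cv2.approxPolyDP(hull,4,True)[:,0]
                for q in a: print("  corner",q,onz(g,q,.03)[0,:2],onz(g,q,0)[0,:2])
    # pan: grey darker than white housing
    x0,y0=(139,270) if n=="scene" else (361,368)
    print("px",c[y0,x0], [c[y0,x0+d].tolist() for d in(-45,-38,38,45)])
E
```

```text
scene
blue [278  13  12  11 114] [283.6  17.9] [-0.7619  0.3565]
blue [187  26  12  12 113] [192.7  31.7] [-0.7609 -0.0136]
blue [155  31  12  12 122] [160.7  36.5] [-0.7632 -0.136 ]
blue [ 385  148  120   87 6503] [447.9 192.4] [0.5685 0.2927]
  corner [428 149] [0.2851 0.4154] [0.2411 0.4445]
  corner [455 150] [0.3194 0.4797] [0.2767 0.5113]
  corner [487 164] [0.4149 0.5166] [0.3759 0.5496]
  corner [499 178] [0.4831 0.5049] [0.4468 0.5375]
  corner [502 209] [0.5958 0.4318] [0.5639 0.4615]
  corner [459 234] [0.6355 0.2887] [0.6052 0.3128]
  corner [426 230] [0.5942 0.2293] [0.5623 0.2511]
  corner [387 204] [0.4707 0.1951] [0.4339 0.2156]
  corner [386 191] [0.4209 0.2178] [0.3822 0.2391]
blue [339 178  27  19 382] [352.  186.7] [0.4623 0.1069]
blue [248 193  27  20 411] [260.9 202.6] [ 0.4388 -0.1013]
blue [339 231  30  22 505] [353.7 241.1] [0.6407 0.0304]
px [252 252 253] [[255, 255, 255], [255, 255, 255], [255, 255, 255], [255, 255, 255]]
side
blue [215  54  12  12 118] [220.8  59.5] [0.6077 1.2054]
blue [ 193  157  103   62 3885] [243.  186.7] [0.4656 0.1794]
  corner [295 196] [0.6024 0.2149] [0.6179 0.2642]
  corner [226 218] [0.4183 0.1654] [0.4258 0.2125]
  corner [193 184] [0.3691 0.3526] [0.3744 0.4079]
  corner [193 175] [0.3764 0.4022] [0.3821 0.4596]
  corner [257 157] [0.5655 0.4558] [0.5794 0.5156]
  corner [294 186] [0.6153 0.2644] [0.6313 0.3159]
blue [328 200  25  18 362] [339.5 207.9] [0.6443 0.0256]
blue [253 248  28  23 535] [266.5 258.5] [ 0.4457 -0.1049]
blue [294 413  10   9  74] [298.6 417.1] [ 0.3923 -0.47  ]
px [232 230 236] [[254, 254, 253], [235, 233, 239], [235, 233, 239], [254, 254, 253]]
```

Run:
```python
from shot import *
np.set_printoptions(precision=4,suppress=True)
s,g=shot("side","pics/side2.png"); c=g["color"]
m=cv2.inRange(c,(195,195,195),(246,246,246)); m[:330]=0;m[405:]=0;m[:,:315]=0;m[:,408:]=0
m=cv2.morphologyEx(m,cv2.MORPH_OPEN,np.ones((5,5)))
cs,_=cv2.findContours(m,0,1); q=cv2.convexHull(max(cs,key=cv2.contourArea))[:,0].astype(float)
P=onz(g,q,.073)[:,:2]; print(q.min(0),q.max(0)); cc,r=cv2.minEnclosingCircle(np.float32(P)); print("pan",cc,r, P.min(0),P.max(0))
print("beaker side",onz(g,(407,303),0),"bottle",onz(g,(347,210),0))
gs=grab_frame("scene"); print("beaker",onz(gs,(262,336),0),"bottle",onz(gs,(436,291),0),"spat",onz(gs,[(333,330),(385,296),(410,308)],0))
for n,q1 in(("J1",[(260.9,202.6),(266.5,258.5)]),("J3",[(353.7,241.1),(339.5,207.9)])):
    p1,d1=ray(gs,q1[0]);p2,d2=ray(g,q1[1]); A=np.c_[d1[0],-d2[0]]; t=np.linalg.lstsq(A,p2-p1,rcond=None)[0]; print(n,p1+d1[0]*t[0],p2+d2[0]*t[1])
# pan in scene
m=cv2.cvtColor(gs["color"],cv2.COLOR_RGB2GRAY)[240:300,95:185]; print(m[30,::4])
```

```text
[321. 336.] [402. 397.]
pan (0.5228095054626465, -0.3872505724430084) 0.06503081321716309 [ 0.4587 -0.45  ] [ 0.5864 -0.3228]
beaker side [[ 0.7042 -0.2039  0.    ]] bottle [[0.7213 0.1597 0.    ]]
beaker [[ 0.7208 -0.194   0.    ]] bottle [[0.7449 0.1684 0.    ]] spat [[ 0.7592 -0.0649  0.    ]
 [ 0.7168  0.0667  0.    ]
 [ 0.7659  0.0969 -0.    ]]
J1 [ 0.444  -0.1025  0.1017] [ 0.4457 -0.1054  0.0985]
J3 [0.6432 0.0292 0.1003] [0.6447 0.0267 0.0974]
[255 255 255 252 252 252 252 252 252 252 252 252 252 252 252 252 252 252
 252 185 253 255 255]
```

Pan centre is (0.523,-0.387), tray centre about (0.496,0.333), and jars J1 (0.445,-0.104), J2 (0.468,0.104) and J3 (0.644,0.028). I'll turn the tool so its axes line up with the world, then go to J2.

{"op": "move_arm", "data": {
  "plan": [
    [[0,0,0,0,0,1,1],[0,0,0,0,0,1,1],[0,0,0,0,0,1,1],[0,0,0,0,0,1,1],[0,0,0,0,0,1,1],[0,0,0,0,0,1,1],[0,0,0,0,0,1,1],[0,0,0,0,0,1,1],[0,0,0,0,0,1,1],[0,0,0,0,0,1,1]]
  ],
  "grip_force": 60
}}

```text
clock: 1.3
position: [0.2751, 0.5612, 0.2313]
tool_rot: [-3.142, 0.0, 1.634]
force: [-0.2, -0.0, -0.5]
grip_width: 0.0857
finger_force: 0.0
```

{"op": "move_arm", "data": {
  "plan": [
    [[0,0,0,0,0,0.65,1],[-1,0.42,0,0,0,0,1],[-1,0.42,0,0,0,0,1],[-1,0.42,0,0,0,0,1],[-1,0.42,0,0,0,0,1],[-1,0.42,0,0,0,0,1],[-1,0.42,0,0,0,0,1],[-1,0.42,0,0,0,0,1],[-1,0.42,0,0,0,0,1],[-1,0.42,0,0,0,0,1]]
  ]
}}

```text
clock: 2.3
position: [0.3509, 0.3803, 0.2314]
tool_rot: [3.142, -0.0, 1.571]
force: [0.5, -0.5, 0.4]
grip_width: 0.0855
finger_force: 0.0
```

{"op": "move_arm", "data": {
  "plan": [
    [[-1,0.42,0,0,0,0,1],[-1,0.42,0,0,0,0,1],[-1,0.42,0,0,0,0,1],[-1,0.42,0,0,0,0,1],[-1,0.42,0,0,0,0,1],[-1,0.42,0,0,0,0,1],[-1,0.42,0,0,0,0,1],[-1,0.42,0,0,0,0,1],[-0.5,0.2,0,0,0,0,1],[0,0,0,0,0,0,1]]
  ]
}}

```text
clock: 3.3
position: [0.4222, 0.2102, 0.2314]
tool_rot: [3.141, 0.0, 1.569]
force: [-0.1, 0.6, 0.1]
grip_width: 0.0853
finger_force: 0.0
```

```bash
cat > wr.py <<'E'
from shot import *
np.set_printoptions(precision=4,suppress=True)
def wrist(f):
    s,g=shot("wrist",f); T=g["tool_from_camera"]; R=Ro.from_euler("xyz",s["tool_rot"]).as_matrix()
    return s,g,R@T[:3,:3],s["position"]+R@T[:3,3]
def caps(f):
    s,g,R,p=wrist(f); h=cv2.cvtColor(g["color"],cv2.COLOR_RGB2HSV)
    m=cv2.inRange(h,(100,150,60),(125,255,255)); k,l,st,ce=cv2.connectedComponentsWithStats(m)
    print("cam",p)
    for i in range(1,k):
        if st[i,4]>300:
            cs,_=cv2.findContours(np.uint8(l==i),0,1); P=onz(g,cs[0][:,0],.106,R,p)[:,:2]
            c,r=cv2.minEnclosingCircle(np.float32(P)); print(st[i],np.array(c),r,"centroid .1",onz(g,ce[i],.1,R,p)[0,:2])
E
python3 -c "
from wr import *
caps('pics/w1.png')"
```

```text
cam [0.4221 0.2774 0.3748]
[  270     0   292   201 20545] [0.4834 0.3078] 0.0995844230055809 centroid .1 [0.4652 0.3093]
[350 325  67  35 547] [0.4674 0.1125] 0.024828212335705757 centroid .1 [0.4648 0.1246]
```

View pics/w1.png

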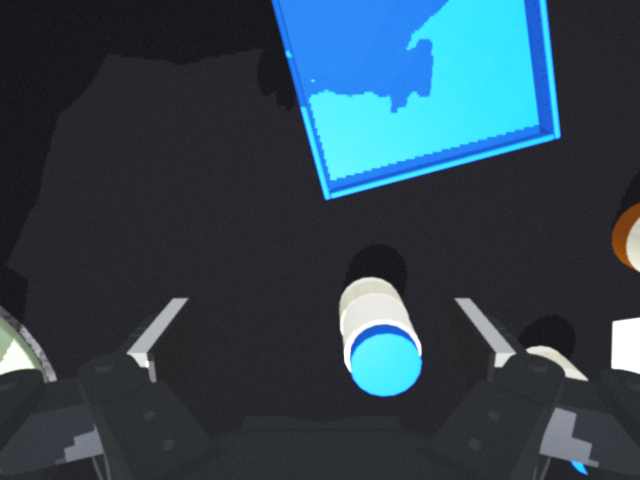

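The wrist view shows J2's cap as a cyan disc at about (386,362), radius 35, and the near tray corners at (327,199) and (559,137). I'll refine with a wider hue range.

```bash
sed -i 's/(100,150,60)/(85,120,60)/' wr.py
python3 - <<'E'
from wr import *
caps('pics/w2.png')
s,g,R,p=wrist('pics/w3.png')
h=cv2.cvtColor(g["color"],cv2.COLOR_RGB2HSV); print(h[375,386],h[335,386])
m=cv2.inRange(h,(85,120,235),(105,255,255)); m[:290]=0; m[:,:330]=0;m[:,440:]=0
cs,_=cv2.findContours(m,0,1); q=max(cs,key=cv2.contourArea)[:,0]; P=onz(g,q,.106,R,p)[:,:2]; print("cap",len(q),cv2.minEnclosingCircle(np.float32(P)))
print("tray corners",onz(g,[(327,199),(559,137)],.03,R,p))
E
```

```text
cam [0.4216 0.2784 0.3748]
[  271     0   291   202 45350] [0.4836 0.3084] 0.09992031753063202 centroid .1 [0.4826 0.3017]
[ 351  326   72   73 4166] [0.4685 0.1054] 0.031165696680545807 centroid .1 [0.4701 0.102 ]
[ 93 177 255] [107 212 243]
cap 188 ((0.4696142375469208, 0.10272432118654251), 0.02696165442466736)
tray corners [[0.4262 0.2166 0.03  ]
 [0.6162 0.268  0.03  ]]
```

{"op": "move_arm", "data": {
  "plan": [
    [[-0.9,0.395,0,0,0,0,1],[-0.9,0.395,0,0,0,0,1],[-0.9,0.395,0,0,0,0,1],[-0.9,0.395,0,0,0,0,1],[-0.9,0.395,0,0,0,0,1],[-0.9,0.395,0,0,0,0,1],[0,0,1,0,0,0,1],[0,0,1,0,0,0,1],[0,0,1,0,0,0,1],[0,0,0,0,0,0,1]]
  ]
}}

```text
clock: 4.45
position: [0.468, 0.1038, 0.1695]
tool_rot: [-3.138, 0.001, 1.572]
force: [1.0, -0.7, 1.3]
grip_width: 0.0856
finger_force: 0.0
```

{"op": "move_arm", "data": {
  "plan": [
    [[0,0,1,0,0,0,1],[0,0,1,0,0,0,1],[0,0,1,0,0,0,1],[0,0,1,0,0,0,1],[0,0,1,0,0,0,1],[0,0,0.8,0,0,0,1],[0,0,0.4,0,0,0,1],[0,0,0,0,0,0,1],[0,0,0,0,0,0,-1],[0,0,0,0,0,0,-1]]
  ]
}}

```text
clock: 5.45
position: [0.47, 0.1034, 0.0483]
tool_rot: [3.14, -0.001, 1.571]
force: [0.6, -0.2, 32.1]
grip_width: 0.06
finger_force: 57.3
```

{"op": "move_arm", "data": {
  "plan": [
    [[0,0,0,0,0,0,-1],[0,0,0,0,0,0,-1],[0,0,0,0,0,0,-1],[0,0,0,0,0,0,-1],[0,0,0,0,0,0,-1],[0,0,-0.5,0,0,0,-1],[0,0,-1,0,0,0,-1],[0,0,-0.5,0,0,0,-1],[0,0,0,0,0,0,-1],[0,0,0,0,0,0,-1]]
  ]
}}

```text
clock: 6.45
position: [0.4691, 0.1033, 0.0873]
tool_rot: [3.141, -0.0, 1.571]
force: [0.2, 0.1, -6.5]
grip_width: 0.0598
finger_force: 67.0
```

```bash
cat > heft.py <<'E'
from wr import *
F=[];E=[];Z=[];M=[]
for i in range(8):
    s=observe();F.append(s["force"]);E.append(s["joint_efforts"]);Z.append(s["position"]);M.append(s["moment"]);grab_frame("wrist")
print(np.mean(F,0),np.std(F,0)[2],"eff",np.mean(E,0)[[1,3,5]],np.mean(Z,0),s["grip_width"],s["clock"])
E
python3 heft.py
```

```text
[-0.0626  0.0189 -6.4355] 0.7435321662358434 eff [-79.5594 -22.4094   0.0155] [0.4689 0.1031 0.0869] 0.05920460883070414 6.8
```

J2 weighs about 6.4 N (0.65 kg). I'll put it back and go to J3.

{"op": "move_arm", "data": {
  "plan": [
    [[0,0,0.8,0,0,0,-1],[0,0,0.7,0,0,0,-1],[0,0,0.3,0,0,0,-1],[0,0,0.2,0,0,0,-1],[0,0,0,0,0,0,1],[0,0,0,0,0,0,1],[0,0,0,0,0,0,1],[0,0,0,0,0,0,1],[0,0,-0.5,0,0,0,1],[0,0,-1,0,0,0,1]]
  ],
  "grip_force": 45
}}

```text
clock: 7.85
position: [0.4686, 0.1029, 0.0774]
tool_rot: [-3.14, 0.001, 1.57]
force: [0.9, -0.3, 1.1]
grip_width: 0.0856
finger_force: 0.0
```

{"op": "move_arm", "data": {
  "plan": [
    [[0,0,-1,0,0,0,1],[0,0,-1,0,0,0,1],[0,0,-1,0,0,0,1],[0,0,-1,0,0,0,1],[0,0,-0.5,0,0,0,1],[-0.4,0.9,0,0,0,0,1],[-0.4,1,0,0,0,0,1],[-0.4,1,0,0,0,0,1],[-0.4,1,0,0,0,0,1],[-0.4,1,0,0,0,0,1]]
  ]
}}

```text
clock: 8.85
position: [0.5677, 0.0627, 0.1673]
tool_rot: [-3.141, 0.0, 1.571]
force: [-1.0, 0.4, 0.1]
grip_width: 0.0854
finger_force: 0.0
```

{"op": "move_arm", "data": {
  "plan": [
    [[-0.4,1,0,0,0,0,1],[-0.4,1,0,0,0,0,1],[-0.5,1,0,0,0,0,1],[-0.5,0.9,0,0,0,0,1],[0,0,0,0,0,0,1],[0,0,0,0,0,0,1],[0,0,0,0,0,0,1],[0,0,0,0,0,0,1],[0,0,0,0,0,0,1],[0,0,0,0,0,0,1]]
  ]
}}

```text
clock: 9.85
position: [0.645, 0.0273, 0.1674]
tool_rot: [3.142, -0.0, 1.571]
force: [0.3, 0.3, 0.2]
grip_width: 0.0852
finger_force: 0.0
```

Run:
```python
from wr import *
s,g,R,p=wrist('pics/w4.png'); print(s["position"],s["force"])
h=cv2.cvtColor(g["color"],cv2.COLOR_RGB2HSV)
m=cv2.inRange(h,(85,120,235),(105,255,255))
cs,_=cv2.findContours(m,0,1)
for q in cs:
    if cv2.contourArea(q)>500: print(cv2.boundingRect(q),cv2.minEnclosingCircle(np.float32(onz(g,q[:,0],.106,R,p)[:,:2])))
```

```text
[0.645  0.0273 0.1674] [0.2573 0.3242 0.2347]
(274, 207, 99, 95) ((0.6455420255661011, 0.02725357748568058), 0.026525933295488358)
```

View pics/w4.png

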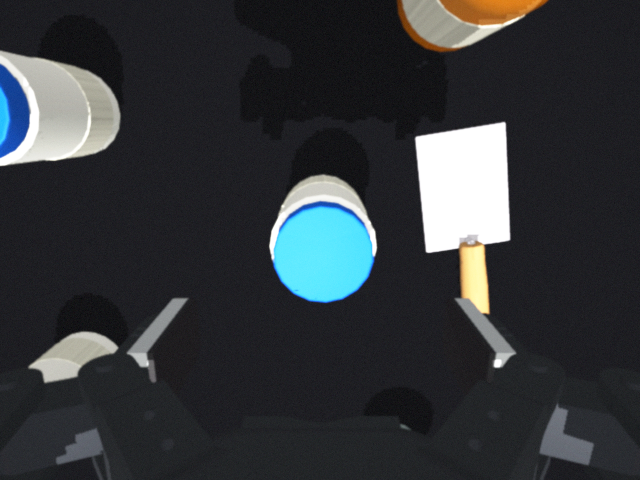

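J3 is centred under the tool at (0.6455,0.0273). J2 is standing back on its spot, and the spatula is clear of the fingers.

{"op": "move_arm", "data": {
  "plan": [
    [[0,0,1,0,0,0,1],[0,0,1,0,0,0,1],[0,0,1,0,0,0,1],[0,0,1,0,0,0,1],[0,0,1,0,0,0,1],[0,0,0.7,0,0,0,1],[0,0,0.3,0,0,0,1],[0,0,0,0,0,0,1],[0,0,0,0,0,0,-1],[0,0,0,0,0,0,-1]]
  ]
}}

```text
clock: 10.9
position: [0.6458, 0.0271, 0.0484]
tool_rot: [3.14, -0.0, 1.571]
force: [-1.5, 0.1, 21.1]
grip_width: 0.0606
finger_force: 44.2
```

{"op": "move_arm", "data": {
  "plan": [
    [[0,0,0,0,0,0,-1],[0,0,0,0,0,0,-1],[0,0,0,0,0,0,-1],[0,0,0,0,0,0,-1],[0,0,0,0,0,0,-1],[0,0,-0.5,0,0,0,-1],[0,0,-1,0,0,0,-1],[0,0,-0.5,0,0,0,-1],[0,0,0,0,0,0,-1],[0,0,0,0,0,0,-1]]
  ]
}}

```text
clock: 11.9
position: [0.6451, 0.0272, 0.0873]
tool_rot: [3.141, -0.0, 1.571]
force: [-0.5, 0.5, -1.6]
grip_width: 0.0602
finger_force: 49.0
```

```bash
python3 heft.py
```

```text
[ 0.2564  0.3236 -1.3521] 0.43068447782961355 eff [-103.9442  -29.6603    0.0109] [0.6449 0.0271 0.0868] 0.06035974827788273 12.25
```

J3 weighs about 1.4–2 N, so it is the lightest. I'll put it back and heft J1.

{"op": "move_arm", "data": {
  "plan": [
    [[0,0,0.8,0,0,0,-1],[0,0,0.7,0,0,0,-1],[0,0,0.3,0,0,0,-1],[0,0,0.2,0,0,0,-1],[0,0,0,0,0,0,1],[0,0,0,0,0,0,1],[0,0,0,0,0,0,1],[0,0,0,0,0,0,1],[0,0,-0.5,0,0,0,1],[0,0,-1,0,0,0,1]]
  ]
}}

```text
clock: 13.3
position: [0.6444, 0.027, 0.077]
tool_rot: [-3.139, 0.0, 1.57]
force: [-0.0, 0.4, -0.1]
grip_width: 0.0852
finger_force: 0.0
```

{"op": "move_arm", "data": {
  "plan": [
    [[0,0,-1,0,0,0,1],[0,0,-1,0,0,0,1],[0,0,-1,0,0,0,1],[0,0,-1,0,0,0,1],[0,0,-0.5,0,0,0,1],[-0.6,-0.9,0,0,0,0,1],[-0.6,-1,0,0,0,0,1],[-0.7,-1,0,0,0,0,1],[-0.7,-1,0,0,0,0,1],[-0.7,-1,0,0,0,0,1]]
  ]
}}

```text
clock: 14.3
position: [0.5462, -0.0394, 0.1673]
tool_rot: [-3.141, -0.0, 1.571]
force: [0.6, -0.9, 0.3]
grip_width: 0.0851
finger_force: 0.0
```

{"op": "move_arm", "data": {
  "plan": [
    [[-0.7,-1,0,0,0,0,1],[-0.7,-1,0,0,0,0,1],[-0.7,-1,0,0,0,0,1],[-0.7,-1,0,0,0,0,1],[-0.5,-1,0,0,0,0,1],[0,0,0,0,0,0,1],[0,0,0,0,0,0,1],[0,0,0,0,0,0,1],[0,0,0,0,0,0,1],[0,0,0,0,0,0,1]]
  ]
}}

```text
clock: 15.3
position: [0.4474, -0.1046, 0.1672]
tool_rot: [-3.141, 0.0, 1.571]
force: [-0.2, -0.6, -1.2]
grip_width: 0.0855
finger_force: 0.0
```

```bash
cat > cap.py <<'E'
from wr import *
def cap():
    s,g,R,p=wrist('pics/last.png'); print(s["position"],s["force"],s["clock"])
    h=cv2.cvtColor(g["color"],cv2.COLOR_RGB2HSV)
    m=cv2.inRange(h,(85,120,235),(105,255,255))
    cs,_=cv2.findContours(m,0,1)
    for q in cs:
        if cv2.contourArea(q)>500: print(cv2.boundingRect(q),cv2.minEnclosingCircle(np.float32(onz(g,q[:,0],.106,R,p)[:,:2])))
cap()
E
python3 cap.py
```

```text
[ 0.4474 -0.1046  0.1672] [-0.1694 -0.5895 -1.1671] 15.3
(270, 204, 101, 97) ((0.44627833366394043, -0.10378733277320862), 0.026838265359401703)
```

{"op": "move_arm", "data": {
  "plan": [
    [[0.05,-0.05,1,0,0,0,1],[0,0,1,0,0,0,1],[0,0,1,0,0,0,1],[0,0,1,0,0,0,1],[0,0,1,0,0,0,1],[0,0,0.7,0,0,0,1],[0,0,0.3,0,0,0,1],[0,0,0,0,0,0,1],[0,0,0,0,0,0,-1],[0,0,0,0,0,0,-1]]
  ]
}}

```text
clock: 16.35
position: [0.4468, -0.1039, 0.048]
tool_rot: [3.14, 0.0, 1.571]
force: [0.8, 0.7, 25.7]
grip_width: 0.0603
finger_force: 43.1
```

{"op": "move_arm", "data": {
  "plan": [
    [[0,0,0,0,0,0,-1],[0,0,0,0,0,0,-1],[0,0,0,0,0,0,-1],[0,0,0,0,0,0,-1],[0,0,0,0,0,0,-1],[0,0,-0.5,0,0,0,-1],[0,0,-1,0,0,0,-1],[0,0,-0.5,0,0,0,-1],[0,0,0,0,0,0,-1],[0,0,0,0,0,0,-1]]
  ]
}}

```text
clock: 17.35
position: [0.4462, -0.1037, 0.0873]
tool_rot: [3.141, -0.0, 1.571]
force: [-0.2, -0.2, -3.6]
grip_width: 0.06
finger_force: 50.0
```

```bash
python3 heft.py
```

```text
[-0.179  -0.1157 -3.3643] 0.276015962410483 eff [-74.6735 -20.6327   0.017 ] [ 0.4459 -0.1038  0.0869] 0.060164834790594264 17.7
```

J1 weighs about 3.4 N, which makes it the middle one, so J2 is heaviest and J3 lightest. I'll put J1 back and fetch J2.

{"op": "move_arm", "data": {
  "plan": [
    [[0,0,0.8,0,0,0,-1],[0,0,0.7,0,0,0,-1],[0,0,0.3,0,0,0,-1],[0,0,0.2,0,0,0,-1],[0,0,0,0,0,0,1],[0,0,0,0,0,0,1],[0,0,0,0,0,0,1],[0,0,0,0,0,0,1],[0,0,-0.5,0,0,0,1],[0,0,-1,0,0,0,1]]
  ]
}}

```text
clock: 18.75
position: [0.4455, -0.1039, 0.0774]
tool_rot: [-3.14, -0.0, 1.57]
force: [-0.4, 0.0, 0.8]
grip_width: 0.0858
finger_force: 0.0
```

{"op": "move_arm", "data": {
  "plan": [
    [[0,0,-1,0,0,0,1],[0,0,-1,0,0,0,1],[0,0,-1,0,0,0,1],[0,0,-1,0,0,0,1],[0,0,-0.5,0,0,0,1],[0.8,0.1,0,0,0,0,1],[1,0.1,0,0,0,0,1],[1,0.1,0,0,0,0,1],[1,0.1,0,0,0,0,1],[1,0.1,0,0,0,0,1]]
  ]
}}

```text
clock: 19.75
position: [0.456, -0.0071, 0.1674]
tool_rot: [-3.141, -0.0, 1.57]
force: [0.3, 0.2, 0.3]
grip_width: 0.0852
finger_force: 0.0
```

{"op": "move_arm", "data": {
  "plan": [
    [[1,0.15,0,0,0,0,1],[1,0.15,0,0,0,0,1],[1,0.15,0,0,0,0,1],[1,0.1,0,0,0,0,1],[1,0.1,0,0,0,0,1],[0.5,0,0,0,0,0,1],[0,0,0,0,0,0,1],[0,0,0,0,0,0,1],[0,0,0,0,0,0,1],[0,0,0,0,0,0,1]]
  ]
}}

```text
clock: 20.75
position: [0.4692, 0.1013, 0.1674]
tool_rot: [3.142, 0.0, 1.569]
force: [-0.3, 0.3, -0.3]
grip_width: 0.0856
finger_force: 0.0
```

```bash
python3 cap.py
```

```text
[0.4692 0.1013 0.1674] [-0.3345  0.3297 -0.3099] 20.75
(580, 336, 60, 47) ((0.6325090527534485, 0.038966234773397446), 0.019456757232546806)
(271, 204, 101, 97) ((0.46880102157592773, 0.10225487500429153), 0.026805033907294273)
(251, 0, 133, 41) ((0.4672333002090454, 0.22061927616596222), 0.029720894992351532)
```

{"op": "move_arm", "data": {
  "plan": [
    [[0.05,0,1,0,0,0,1],[0,0,1,0,0,0,1],[0,0,1,0,0,0,1],[0,0,1,0,0,0,1],[0,0,1,0,0,0,1],[0,0,0.7,0,0,0,1],[0,0,0.3,0,0,0,1],[0,0,0,0,0,0,1],[0,0,0,0,0,0,-1],[0,0,0,0,0,0,-1]]
  ]
}}

```text
clock: 21.8
position: [0.4695, 0.1032, 0.0481]
tool_rot: [3.141, -0.0, 1.571]
force: [-10.4, -1.3, 36.4]
grip_width: 0.0602
finger_force: 40.3
```

{"op": "move_arm", "data": {
  "plan": [
    [[0,0,0,0,0,0,-1],[0,0,0,0,0,0,-1],[0,0,0,0,0,0,-1],[0,0,-0.5,0,0,0,-1],[0,0,-1,0,0,0,-1],[0,0,-1,0,0,0,-1],[0,0,-1,0,0,0,-1],[0,0,-1,0,0,0,-1],[0,0,-1,0,0,0,-1],[0,0,-1,0,0,0,-1]]
  ],
  "grip_force": 60
}}

```text
clock: 22.8
position: [0.4688, 0.103, 0.1788]
tool_rot: [3.142, -0.0, 1.57]
force: [0.1, -0.6, -6.1]
grip_width: 0.0597
finger_force: 66.8
```

{"op": "move_arm", "data": {
  "plan": [
    [[-0.5,0.05,-1,0,0,0,-1],[-0.8,0.1,0,0,0,0,-1],[-1,0.1,0,0,0,0,-1],[-1,0.1,0,0,0,0,-1],[-1,0.1,0,0,0,0,-1],[-1,0.1,0,0,0,0,-1],[-1,0.1,0,0,0,0,-1],[-1,0.1,0,0,0,0,-1],[-1,0.1,0,0,0,0,-1],[-1,0.1,0,0,0,0,-1]]
  ]
}}

```text
clock: 23.8
position: [0.4877, -0.0836, 0.198]
tool_rot: [3.142, -0.0, 1.57]
force: [-0.6, 0.8, -5.7]
grip_width: 0.0593
finger_force: 67.6
```

{"op": "move_arm", "data": {
  "plan": [
    [[-1,0.1,0,0,0,0,-1],[-1,0.1,0,0,0,0,-1],[-1,0.1,0,0,0,0,-1],[-1,0.1,0,0,0,0,-1],[-1,0.1,0,0,0,0,-1],[-1,0.1,0,0,0,0,-1],[-1,0.1,0,0,0,0,-1],[-1,0.1,0,0,0,0,-1],[-1,0.1,0,0,0,0,-1],[-1,0.1,0,0,0,0,-1]]
  ]
}}

```text
clock: 24.8
position: [0.5077, -0.2834, 0.198]
tool_rot: [-3.141, -0.0, 1.571]
force: [0.3, 0.3, -5.9]
grip_width: 0.0598
finger_force: 67.6
```

{"op": "move_arm", "data": {
  "plan": [
    [[-1,0.1,0,0,0,0,-1],[-1,0.1,0,0,0,0,-1],[-1,0.1,0,0,0,0,-1],[-1,0.1,0,0,0,0,-1],[-0.7,0.2,0,0,0,0,-1],[-0.4,0.1,0,0,0,0,-1],[0,0,0.7,0,0,0,-1],[0,0,1,0,0,0,-1],[0,0,1,0,0,0,-1],[0,0,0.4,0,0,0,-1]]
  ]
}}

```text
clock: 25.8
position: [0.5212, -0.383, 0.1328]
tool_rot: [-3.139, -0.002, 1.571]
force: [-0.1, 0.5, -6.5]
grip_width: 0.0595
finger_force: 67.5
```

Run:
```python
from shot import *
s,g=shot("side","pics/s3.png"); print(s["position"],s["force"]); cv2.imwrite("pics/s3c.png",cv2.imread("pics/s3.png")[200:480,220:520])
```

```text
[ 0.52118806 -0.38297962  0.13279736] [-0.06385178  0.45830216 -6.49421693]
```

View pics/s3c.png

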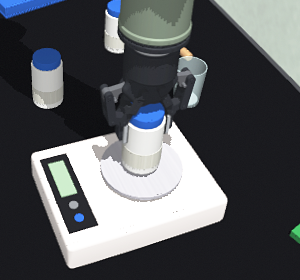

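The crop shows J2 held upright just above the pan with nothing touching. I'll correct by a few mm and lower slowly.

{"op": "move_arm", "data": {
  "plan": [
    [[-0.1,0.05,0,0,0,0,-1],[-0.1,0.05,0,0,0,0,-1],[0,0,0.1,0,0,0,-1],[0,0,0.1,0,0,0,-1],[0,0,0.1,0,0,0,-1],[0,0,0.1,0,0,0,-1],[0,0,0.05,0,0,0,-1],[0,0,0,0,0,0,-1],[0,0,0,0,0,0,-1],[0,0,0,0,0,0,-1]]
  ]
}}

```text
clock: 26.85
position: [0.5241, -0.389, 0.1264]
tool_rot: [3.141, 0.0, 1.57]
force: [-0.3, -0.6, -6.7]
grip_width: 0.0595
finger_force: 67.7
```

{"op": "move_arm", "data": {
  "plan": [
    [[0,0,0.05,0,0,0,-1],[0,0,0.05,0,0,0,-1],[0,0,0.05,0,0,0,-1],[0,0,0.05,0,0,0,-1],[0,0,0.05,0,0,0,-1],[0,0,0.04,0,0,0,-1],[0,0,0,0,0,0,-1],[0,0,0,0,0,0,-1],[0,0,0,0,0,0,-1],[0,0,0,0,0,0,-1]]
  ]
}}

```text
clock: 27.85
position: [0.524, -0.389, 0.1215]
tool_rot: [3.141, 0.0, 1.57]
force: [-4.8, 3.7, 9.8]
grip_width: 0.0596
finger_force: 69.2
```

{"op": "move_arm", "data": {
  "plan": [
    [[0,0,-0.03,0,0,0,-1],[0,0,0,0,0,0,-1],[0,0,0,0,0,0,1],[0,0,0,0,0,0,1],[0,0,0,0,0,0,1],[0,0,0,0,0,0,1],[0,0,-0.4,0,0,0,1],[0,0,-0.8,0,0,0,1],[0,0,-1,0,0,0,1],[0,0,-1,0,0,0,1]]
  ]
}}

```text
clock: 28.85
position: [0.5241, -0.3891, 0.1872]
tool_rot: [3.141, 0.001, 1.57]
force: [0.5, 0.3, 0.2]
grip_width: 0.0852
finger_force: 0.0
```

{"op": "move_arm", "data": {
  "plan": [
    [[0,0,-1,0,0,0,1],[0,0,-0.8,0,0,0,1],[0.6,0.2,0,0,0,0,1],[1,0.3,0,0,0,0,1],[1,0.3,0,0,0,0,1],[1,0.3,0,0,0,0,1],[1,0.3,0,0,0,0,1],[1,0.3,0,0,0,0,1],[1,0.3,0,0,0,0,1],[1,0.3,0,0,0,0,1]]
  ]
}}

```text
clock: 29.85
position: [0.5703, -0.2353, 0.2214]
tool_rot: [3.142, -0.0, 1.571]
force: [-0.1, 0.3, -0.4]
grip_width: 0.0856
finger_force: 0.0
```

{"op": "move_arm", "data": {
  "plan": [
    [[1,0.3,0,0,0,0,1],[1,0.3,0,0,0,0,1],[1,0.3,0,0,0,0,1],[1,0.3,0,0,0,0,1],[1,0.3,0,0,0,0,1],[1,0.3,0,0,0,0,1],[1,0.3,0,0,0,0,1],[1,0.3,0,0,0,0,1],[1,0.3,0,0,0,0,1],[1,0.3,0,0,0,0,1]]
  ]
}}

```text
clock: 30.85
position: [0.6301, -0.0352, 0.2214]
tool_rot: [3.142, -0.0, 1.571]
force: [0.1, 0.0, 1.2]
grip_width: 0.0854
finger_force: 0.0
```

Run:
```python
from shot import *
s,g=shot("side","pics/s4.png"); print(s["position"],s["force"])
h=cv2.cvtColor(g["color"],cv2.COLOR_RGB2HSV); m=cv2.inRange(h,(100,150,90),(125,255,255))
k,l,st,ce=cv2.connectedComponentsWithStats(m)
for i in range(1,k):
    if 150<st[i,4]<900: print(st[i],onz(g,ce[i],.098)[0],onz(g,ce[i],.171)[0])
cv2.imwrite("pics/s4c.png",cv2.imread("pics/s4.png")[100:480,160:560])
```

```text
[ 0.63011646 -0.03522311  0.22135979] [0.11847964 0.00191917 1.15365945]
[327 200  25  18 356] [0.64260949 0.02435882 0.098     ] [ 0.59611661 -0.08642773  0.171     ]
[252 248  29  23 542] [ 0.44489381 -0.10492403  0.098     ] [ 0.42152445 -0.2005905   0.171     ]
```

View pics/s4c.png

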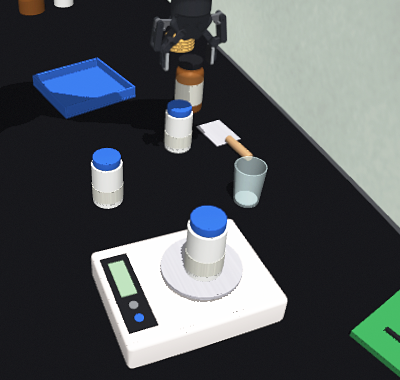

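J2 stands upright on the pan, at full-image pixel about (368,320). J1, J3 and the bystanders are undisturbed. I'll measure how well J2 is centred while continuing to J3.

Run:
```python
from shot import *
np.set_printoptions(precision=4,suppress=True)
r=[]
for n,(x0,x1,y0,y1) in(("side",(330,410,290,345)),("scene",(80,230,180,290))):
    g=grab_frame(n); h=cv2.cvtColor(g["color"],cv2.COLOR_RGB2HSV); m=cv2.inRange(h,(100,150,90),(125,255,255))[y0:y1,x0:x1]
    k,l,st,ce=cv2.connectedComponentsWithStats(m); i=1+st[1:,4].argmax(); c=ce[i]+(x0,y0); print(n,st[i],c,onz(g,c,.171)[0]); r.append(ray(g,c))
(p1,d1),(p2,d2)=r; t=np.linalg.lstsq(np.c_[d1[0],-d2[0]],p2-p1,rcond=None)[0]; print(p1+d1[0]*t[0],p2+d2[0]*t[1])
# pan centre in scene
cv2.imwrite("pics/x.png",cv2.resize(cv2.cvtColor(grab_frame("scene")["color"],cv2.COLOR_RGB2BGR)[180:350,60:230],None,fx=3,fy=3))
```

```text
side [ 20  15  37  33 975] [368.0154 320.5272] [ 0.5234 -0.3911  0.171 ]
scene [ 26  38  32  24 586] [122.0358 229.0205] [ 0.5169 -0.3895  0.171 ]
[ 0.5229 -0.3921  0.1721] [ 0.5213 -0.3892  0.1741]
```

View pics/x.png

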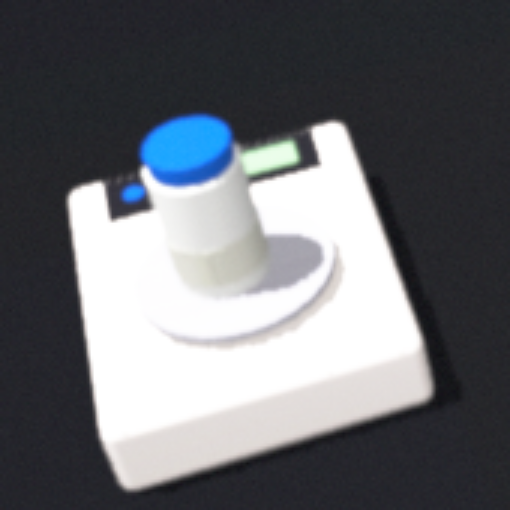

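{"op": "move_arm", "data": {
  "plan": [
    [[1,0.3,0,0,0,0,1],[1,0.3,0,0,0,0,1],[0.7,0.15,0,0,0,0,1],[0.4,0,0,0,0,0,1],[0,0,0.7,0,0,0,1],[0,0,1,0,0,0,1],[0,0,1,0,0,0,1],[0,0,0,0,0,0,1],[0,0,0,0,0,0,1],[0,0,0,0,0,0,1]]
  ],
  "grip_force": 40
}}

```text
clock: 32.05
position: [0.6455, 0.0245, 0.168]
tool_rot: [3.14, 0.0, 1.57]
force: [-0.1, -0.4, 0.2]
grip_width: 0.0854
finger_force: 0.0
```

```bash
python3 cap.py
```

```text
[0.6455 0.0245 0.168 ] [-0.1007 -0.4451  0.1579] 32.05
(269, 201, 100, 96) ((0.6437081098556519, 0.02730168215930462), 0.026627324521541595)
```

The crop shows J2's base at about (222,275) against a pan spanning x 140–337, so it may be off centre by several mm. I'll measure the pan again in both clean views.

Run:
```python
from shot import *
np.set_printoptions(precision=4,suppress=True)
for n in("scene","side"):
    g=grab_frame(n); c=cv2.imread(f"pics/{n}0.png"); G=c.min(2)
    x0,x1,y0,y1=(100,178,240,300) if n=="scene" else (312,412,328,408)
    for lo,hi in((249,253),(150,253)) if n=="scene" else ((150,246),(150,240)):
        m=np.zeros_like(G); m[y0:y1,x0:x1]=cv2.inRange(G,lo,hi)[y0:y1,x0:x1]
        m=cv2.morphologyEx(m,cv2.MORPH_OPEN,np.ones((3,3)))
        q=cv2.convexHull(max(cv2.findContours(m,0,1)[0],key=cv2.contourArea))[:,0].astype(float)
        P=onz(g,q,.073)[:,:2]; (cx,cy),r=cv2.minEnclosingCircle(np.float32(P))
        E=cv2.fitEllipse(np.float32(P))
        print(n,lo,hi,q.min(0),q.max(0),"circ",cx,cy,r,"ell",E)
print(observe()["clock"])
```

```text
scene 249 253 [105. 249.] [169. 291.] circ 0.5235174298286438 -0.383661150932312 0.06421487778425217 ell ((0.5218703746795654, -0.3839689791202545), (0.1236589178442955, 0.1264667958021164), 12.2091703414917)
scene 150 253 [105. 249.] [174. 296.] circ 0.5327451229095459 -0.382223516702652 0.07307210564613342 ell ((0.5320318341255188, -0.38075685501098633), (0.1314336657524109, 0.14588654041290283), 110.65241241455078)
side 150 246 [320. 336.] [402. 401.] circ 0.5217081308364868 -0.39072009921073914 0.06871282309293747 ell ((0.5212812423706055, -0.3893429934978485), (0.12822185456752777, 0.13639289140701294), 159.6887969970703)
side 150 240 [320. 337.] [402. 401.] circ 0.5209663510322571 -0.391038179397583 0.06826900690793991 ell ((0.521013081073761, -0.38977116346359253), (0.12768006324768066, 0.13544075191020966), 158.22381591796875)
32.2
```

The pan centre averages (0.522,-0.385) and J2 sits about 5 mm from it, which is good enough on a 130 mm pan. I won't risk handling it again. Next I'll grasp J3 and carry it to the tray.

{"op": "move_arm", "data": {
  "plan": [
    [[0.14,-0.05,1,0,0,0,1],[0,0,1,0,0,0,1],[0,0,1,0,0,0,1],[0,0,1,0,0,0,1],[0,0,1,0,0,0,1],[0,0,0.7,0,0,0,1],[0,0,0.3,0,0,0,1],[0,0,0,0,0,0,1],[0,0,0,0,0,0,-1],[0,0,0,0,0,0,-1]]
  ]
}}

```text
clock: 33.2
position: [0.6447, 0.0279, 0.0481]
tool_rot: [3.14, -0.0, 1.57]
force: [-5.8, -0.6, 24.7]
grip_width: 0.0598
finger_force: 37.5
```

{"op": "move_arm", "data": {
  "plan": [
    [[0,0,0,0,0,0,-1],[0,0,0,0,0,0,-1],[0,0,0,0,0,0,-1],[0,0,-0.5,0,0,0,-1],[0,0,-1,0,0,0,-1],[0,0,-1,0,0,0,-1],[0,0,-1,0,0,0,-1],[0,0,-1,0,0,0,-1],[0,0,-1,0,0,0,-1],[0,0,-0.5,0,0,0,-1]]
  ]
}}

```text
clock: 34.2
position: [0.6448, 0.0278, 0.1697]
tool_rot: [3.139, -0.0, 1.57]
force: [-0.2, -0.8, -0.5]
grip_width: 0.06
finger_force: 43.7
```

{"op": "move_arm", "data": {
  "plan": [
    [[0.6,-0.3,0,0,0,0,-1],[1,-0.5,0,0,0,0,-1],[1,-0.5,0,0,0,0,-1],[1,-0.5,0,0,0,0,-1],[1,-0.5,0,0,0,0,-1],[1,-0.5,0,0,0,0,-1],[1,-0.5,0,0,0,0,-1],[1,-0.5,0,0,0,0,-1],[1,-0.5,0,0,0,0,-1],[1,-0.5,0,0,0,0,-1]]
  ]
}}

```text
clock: 35.2
position: [0.5467, 0.2213, 0.1663]
tool_rot: [-3.14, 0.0, 1.571]
force: [0.6, 0.3, -0.1]
grip_width: 0.0604
finger_force: 43.7
```

{"op": "move_arm", "data": {
  "plan": [
    [[1,-0.5,0,0,0,0,-1],[1,-0.5,0,0,0,0,-1],[1,-0.5,0,0,0,0,-1],[1,-0.5,0,0,0,0,-1],[1,-0.4,0,0,0,0,-1],[0.6,-0.2,0,0,0,0,-1],[0.2,0,0,0,0,0,-1],[0,0,0,0,0,0,-1],[0,0,0,0,0,0,-1],[0,0,0,0,0,0,-1]]
  ]
}}

```text
clock: 36.2
position: [0.4967, 0.3349, 0.1671]
tool_rot: [3.141, 0.0, 1.569]
force: [1.2, -0.0, -1.1]
grip_width: 0.0598
finger_force: 43.7
```

{"op": "move_arm", "data": {
  "plan": [
    [[0,0,1,0,0,0,-1],[0,0,1,0,0,0,-1],[0,0,1,0,0,0,-1],[0,0,1,0,0,0,-1],[0,0,0.8,0,0,0,-1],[0,0,0.4,0,0,0,-1],[0,0,0.2,0,0,0,-1],[0,0,0.2,0,0,0,-1],[0,0,0.1,0,0,0,-1],[0,0,0,0,0,0,-1]]
  ]
}}

```text
clock: 37.2
position: [0.4965, 0.3361, 0.0535]
tool_rot: [3.141, -0.001, 1.571]
force: [-0.6, 0.1, -1.4]
grip_width: 0.0604
finger_force: 43.7
```

Not yet in contact. I'll lower it the last 2 mm, release and retreat upward.

{"op": "move_arm", "data": {
  "plan": [
    [[0,0,0.05,0,0,0,-1],[0,0,0.05,0,0,0,-1],[0,0,0,0,0,0,-1],[0,0,0,0,0,0,1],[0,0,0,0,0,0,1],[0,0,0,0,0,0,1],[0,0,0,0,0,0,1],[0,0,0,0,0,0,1],[0,0,-0.5,0,0,0,1],[0,0,-1,0,0,0,1]]
  ]
}}

```text
clock: 38.2
position: [0.4957, 0.3355, 0.0809]
tool_rot: [-3.14, 0.001, 1.57]
force: [-0.5, -0.5, -0.3]
grip_width: 0.0851
finger_force: 0.0
```

{"op": "move_arm", "data": {
  "plan": [
    [[0,0,-1,0,0,0,1],[0,0,-1,0,0,0,1],[0,0,-1,0,0,0,1],[0,0,-1,0,0,0,1],[0,0,-1,0,0,0,1],[0,0,-1,0,0,0,1],[0,0,-1,0,0,0,1],[0,0,-0.5,0,0,0,1],[0,0,0,0,0,0,1],[0,0,0,0,0,0,1]]
  ]
}}

```text
clock: 39.2
position: [0.496, 0.3358, 0.2306]
tool_rot: [-3.141, 0.0, 1.571]
force: [-0.1, 0.2, -0.5]
grip_width: 0.0856
finger_force: 0.0
```

Run:
```python
from shot import *
s,g=shot("scene","pics/f1.png"); print(s["position"],s["force"],s["clock"])
```

```text
[0.49597255 0.33578885 0.23058043] [-0.10837965  0.20544269 -0.46762489] 39.2
```

View pics/f1.png

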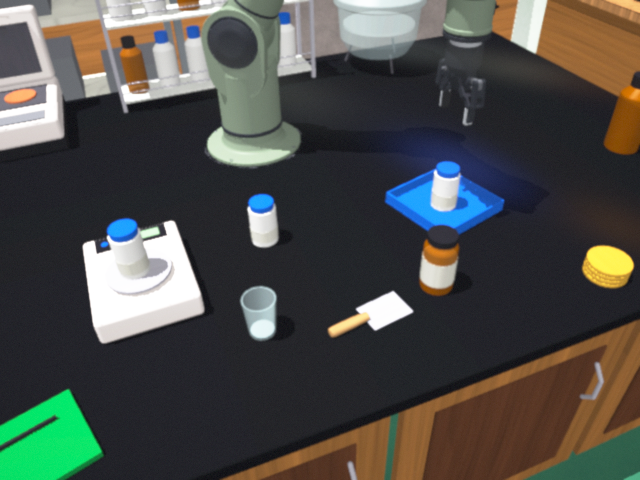

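The final view shows the heaviest jar upright on the pan (130,255) and the lightest upright in the tray (445,190). The middle jar is on its original spot (262,220), the bystanders are undisturbed and the gripper is clear.

```bash
python3 -c "
from workcell import job_done
print(job_done())"
```

```text
the job is handed in; nothing more can be done
None
```

Job handed in at 39 s: the heaviest jar (about 0.65 kg) stands on the pan about 5 mm off centre, the lightest stands in the wash tray, and the third is back on its spot, with the beaker, bottle and spatula untouched.

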